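# Clear the gauge bed and pull the gauge to its marker

## Robot

A 6-joint arm with a two-finger parallel gripper is mounted at the origin on the work surface. World frame = base frame: x ahead of the robot, y to its left, z up, the work surface at z = 0. Lengths are in m, angles in rad, forces in N, time in s.
With the tool pointing down it reaches from about 0.375 to 0.975 m from the base axis. Payload 3.8 kg.
Tool frame: the origin (TCP) lies at the very end of the fingers, on their centre line; the grasp point (between the pads) lies 19 mm behind it; z points along the fingers, y is the line along which they close (so a half turn about z gives the same grasp; the last joint's range is limited). The gripper opens to 85 mm and grips with 20 to 120 N. Pads are 22 mm wide; open, the fingers measure 114 mm over their backs; the gripper's body (76 mm by 85 mm) begins 54 mm behind the grasp point. The pads swing forward as they close: fully open they stand 13 mm farther back than shut.
Start: joints at [-1.167, 0.264, 1.604, -0, 1.274, -0.037], TCP at [0.288, -0.61, 0.231] pointing down, gripper open.
Joint ranges: [-2.63, 2.63], [-0.94, 2.18], [0.31, 2.57], [-1.31, 4.45], [0, 2.66], [-2.55, 2.55]. Speed limits (rad/s): [2.57, 2.57, 3.14, 3.14, 3.14, 3.14].

## Interface

Orientations are given as a rotation vector (axis times angle).
In Python, from workcell import bot, vision gives the robot as it stands. The module is installed in compiled form; this text tells all that it offers.
- The arm moves only by the tool play_rows, never from a script. Its argument "moves" is a list that holds one entry, the list of rows, each a list of 7 numbers: the turn, a rotation vector about the tool's x, y, z as a fraction of full scale, then the shift along the tool's x, y, z as a fraction of full scale, then the finger opening in mm, from 0 to 85.4. In form: [[[ax, ay, az, x, y, z, jaw], ...]]. A call has 1 to 5 rows; each row shifts and turns the commanded pose from where the row before left it, along the tool's axes as they then stand; what a row does not reach is not made up. Full scale, the value 1, is 0.1 m for a shift and 0.5 rad for a turn. A row lasts 1/12 s, in which the tool goes at most 41.7 mm and 7.16 degrees, less where a joint would pass 70% of its speed; a pose out of reach is approached as far as the arm can. A call with a number of a shift or a turn outside -1 to 1 is refused whole. A call with a gripper value outside its range is refused whole. The fingers move at their own pace and stop on an object; "newtons" is the grip in N (left out, the last holds). Time passes only in rows, so rows that do not move let the fingers close. It gives the time, the measured TCP pose, the force, the opening and the grip force at its end, in the units of the state.
- bot.read_state(): the state, without advancing time (a new reading comes with each control period).
- vision.read_camera(name): name is "scene" or "top"; returns a dict with "image" (420x560x3 uint8, red, green, blue), "depth" (420x560 float32, m along the optical axis (not along the pixel's ray), 0 where there is no reading), "K" (3x3 intrinsics, pixels), "R" (3x3) and "t" (3): a world point X has camera coordinates R X + t. Camera axes: x right, y down, z forward; pixel columns grow to the right and rows downward; lengths in m; the calibration is good to about 2 mm. A picture is of the moment at which its call begins.
- bot.finish_job(): hands the job in; it is judged then, once.
The state is a dict: "time": time; "q": joint angles; "joint_vel": joint speeds; "joint_torque": joint torques, N m; "tool_pos": TCP position; "tcp_rot": TCP orientation; "wrist_force": force on the tool from outside, world axes, zero at the start; "torque": the same for the moment, N m; "width": opening from 0.0 (shut) to 1.0 (fully open); "grip_force": force on a finger pad.
Only numpy, scipy, OpenCV 4.12 (cv2) and the standard library are available. Lean on these libraries where they do the work, as an engineer would, in place of code of your own. Each camera call takes 0.05 s, during which the arm holds its last target. There are 200 camera calls.

## Task

A finished transformer with a yellow coil has been left standing in the bed of the spring pull gauge. Lift it out and stand it upright in the free lane of the blue rack, the one with the green card, lowering it rather than dropping it. Then pull the gauge's red handle out until its yellow pointer is level with the orange marker, hold it there for a good second, ease it back home without letting it snap, and let go; leave everything else on the bench where it is.

Things in the scene. Friction and masses are not known exactly. Their poses are not given: they have to be found in the camera images.
- transformer: The transformer to clear (yellow coil and top, 0.6 kg): 64 mm wide (y), 44 deep (x), 54 high. Core 30 x 64 x 54; coil 44 x 42 x 34 bulging from both broad sides, 10 to 44 mm up. Origin: centre of the underside. Stands in the gauge's bed, x along the gauge's x, ends 6 mm from the cheeks: there it can be taken only by its coil faces (across x, 44 mm), with 30 mm free before it and 40 behind.
- gauge: Light blue spring pull gauge, fixed. Origin: underside of its base; x points away from the pulling side, y left. Base 10 mm thick, 100 wide, x = -66 to 227 mm. Bed between two cheeks: inner faces at y = +-38, 8 thick, tops at z = 60, x = -56 to 97; front stop at x = -66 to -56, top z = 32. Spring housing x = 97 to 227, 58 high. Scale (10 mm ticks) on the +y cheek's top.
- gauge_handle (a point): Grip point of the red upright handle of the gauge's slide: the handle is 14 mm thick (gauge's x), 24 mm wide (gauge's y); this point is on its centre line, 78 mm above the bench; the handle's top is at 92 mm and it is clear above the cheeks from 60 mm up. Axes as the gauge's.
- gauge_slide (a joint): How far the handle is pulled out, along the gauge's -x, in m: 0 = home, end of travel 0.125. A spring pulls it home (about 2 N at home, 10 N at the end).
- pointer (a point): Tip of the yellow pointer that rides on the slide, over the top of the +y cheek (gauge's x = 72 mm at home). Axes as the gauge's.
- marker (a point): Centre of the orange marker clip on the +y cheek (8 mm wide), set 90 to 110 mm in front of the pointer's home along the gauge's -x. Axes as the gauge's. The pointer is level with it when both have the same x in the gauge's frame.
- rack: Blue rack, fixed: floor 8 mm thick, 100 (x) by 186 (y), four walls along x, 6 thick, tops at z = 66, centred at y = +-30, +-90. Three lanes (y = -60, 0, 60), 54 mm between walls, open at the ends. A transformer fits only with its 64 mm width along the lane, coil faces beside the walls with no room for a finger, held by its two ends (across its y). Origin: centre of the underside.
- free_card: The thin green card on the floor of the free lane, 90 x 50 mm. Origin: centre of the lane at floor level (8 mm above the bench); x along the lane, y across it, z up.
- done_a: Finished transformer (white coil and top) standing in one lane of the rack: 64 mm wide (y), 44 deep (x), 54 high. Core 30 x 64 x 54; coil 44 x 42 x 34 bulging from both broad sides, 10 to 44 mm up. Origin: centre of the underside.
- done_b: Finished transformer (white coil and top) standing in another lane of the rack: the same as done_a.
- block_a: Black terminal block 55 x 22 x 24 mm lying on the bench near the gauge. Origin: centre of the underside.
- block_b: Black terminal block 55 x 22 x 24 mm lying on the bench, left of the rack. Origin: centre of the underside.
- tape_roll: White roll, 56 mm across, 48 mm high, standing on the bench between gauge and rack at the back. Origin: centre of the underside.
- toroid: Copper coloured ring core, 42 mm across, 14 mm high, on the bench in front of the rack. Origin: centre of the underside.
- screwdriver: Screwdriver lying on the bench to the right of the gauge. Origin: underside, near its middle.
Mind the look-alikes: they are no part of the job. What is shaped like the transformer but purple is not meant.

How it is judged:
By the outcome, as a careful person would: the job done as asked, in the order asked, and still so for the second after the job is handed in, with the robot touching nothing.
It also fails if it takes over 64 s, if anything falls off the work surface, if the arm or the gripper's body presses on something with over 40 N, if the wrist force passes 120 N, or if a joint passes its speed limit or range.

## Working session

There is one attempt and no reset: what is moved stays moved. The work goes in short steps, Python scripts to look and compute and a tool call to move; the robot and the scene stay as the last step left them, time stands still between calls to the robot, and variables do not carry over. Pictures are saved under pics/ and viewed, at most 10 in all, crops included, and the job is handed in when it is done.

Besides the shell and the picture viewer there is one more tool, called after ">>>" as a command line: name --argument value ..., lists and objects as JSON in quotes. play_rows: Moves the arm, as the interface text tells. Its arguments: {"type":"object","properties":{"moves":{"type":"array","items":{"type":"array","items":{"type":"array","items":{"type":"number"}}}},"newtons":{"type":"number"}},"required":["moves"]}

```bash
mkdir -p pics; python3 - <<'E'
from workcell import bot,vision
import cv2,numpy as np,pickle
s=bot.read_state();print(s)
for n in("scene","top"):
    c=vision.read_camera(n);pickle.dump(c,open(n+".pkl","wb"))
    cv2.imwrite(f"pics/{n}0.png",c["image"][:,:,::-1]);print(n,c["K"],c["R"],c["t"])
E
```

```text
{'time': 0.0, 'q': array([-1.16689579e+00,  2.64765857e-01,  1.60540325e+00, -1.30641731e-05,
        1.27371007e+00, -3.68916499e-02]), 'joint_vel': array([ 0.00081159, -0.00080688, -0.00025834, -0.00438552,  0.00067471,
        0.00025503]), 'joint_torque': array([ 1.81271524e-03, -5.15115845e+01, -3.67313755e+01,  2.30272299e-04,
        1.32361820e-02,  4.37602466e-06]), 'tool_pos': array([ 0.28769741, -0.6097896 ,  0.22993768]), 'tcp_rot': array([-3.06340754e+00, -6.86317782e-01,  6.74198252e-04]), 'wrist_force': array([-0.44625383,  1.00265376, -0.24362929]), 'torque': array([-0.0218081 , -0.00035614,  0.01230274]), 'grip_force': 0.0, 'width': 0.9988823797546915}
scene [[524.77777607   0.         287.26673475]
 [  0.         524.77777607 203.2783193 ]
 [  0.           0.           1.        ]] [[-0.80627786  0.59143407 -0.01103468]
 [ 0.35346238  0.4667353  -0.8106926 ]
 [-0.47432095 -0.65754384 -0.58536803]] [ 0.40718486 -0.13690433  1.76024879]
top [[437.69047328   0.         282.29484426]
 [  0.         437.69047328 208.92544676]
 [  0.           0.           1.        ]] [[-0.00459292 -0.99996683 -0.00672601]
 [-0.99172166  0.00541797 -0.1282918 ]
 [ 0.12832398  0.00608109 -0.99171366]] [0.02502135 0.55530227 1.04733572]
```

View pics/scene0.png

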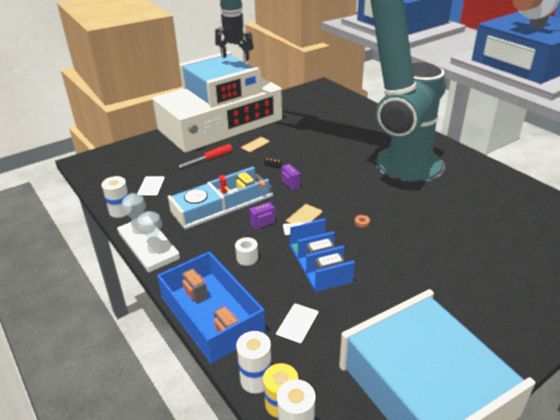

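View pics/top0.png

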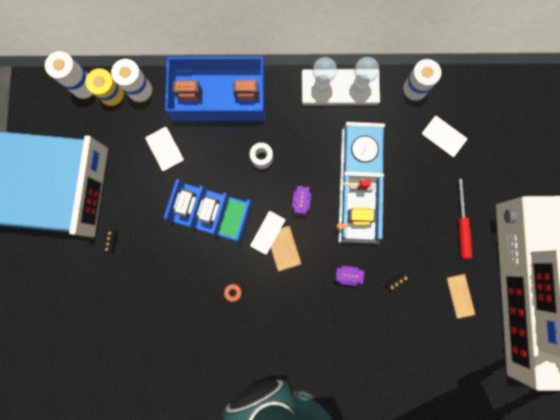

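The top view shows a yellow transformer in the gauge bed at (361,215). The purple look-alikes are at (301,199) and (350,276), the white-coil ones at (184,204) and (208,210), and the brown ones in the bin at (186,90) and (246,90). The handle is at (365,184) and the green card at (233,217). My choice is the yellow one at (361,215), so I'll check it in a close crop.

```bash
python3 - <<'E'
import cv2,pickle,numpy as np
c=pickle.load(open("top.pkl","rb"));im=c["image"][:,:,::-1]
a=cv2.resize(im[115:255,325:405],None,fx=4.2,fy=4.2,interpolation=cv2.INTER_CUBIC)
b=cv2.resize(im[170:250,155:255],None,fx=4.2,fy=4.2,interpolation=cv2.INTER_CUBIC)
o=np.zeros((588,800,3),np.uint8);o[:a.shape[0],:a.shape[1]]=a;o[:b.shape[0],340:340+b.shape[1]]=b
cv2.imwrite("pics/crop1.png",o)
E
```

```text
(no output)
```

View pics/crop1.png

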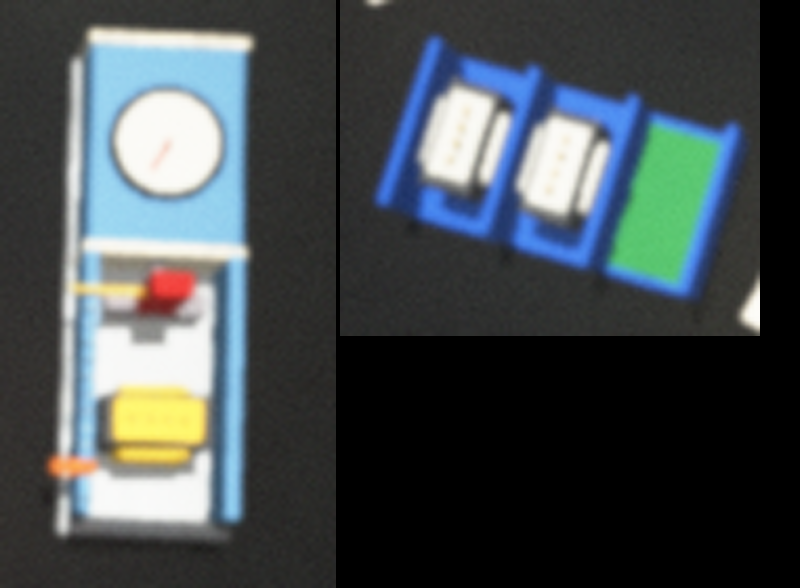

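```bash
cat > h.py <<'E'
import numpy as np,pickle
from scipy.optimize import least_squares
def bp(c,u,v,z):
    R,t,K=c["R"],c["t"],c["K"]; d=R.T@np.linalg.inv(K)@[u,v,1]; o=-R.T@t
    return o+d*(z-o[2])/d[2]
def loc(P,p): # local 2d p in pose P -> world
    s,co=np.sin(P[2]),np.cos(P[2]); return np.array([P[0]+co*p[0]-s*p[1],P[1]+s*p[0]+co*p[1]])
def inv(P,w):
    s,co=np.sin(P[2]),np.cos(P[2]); d=np.array(w[:2])-P[:2]; return np.array([co*d[0]+s*d[1],-s*d[0]+co*d[1]])
E
python3 - <<'E'
from h import *
c=pickle.load(open("top.pkl","rb"))
A=lambda x,y,z:bp(c,325+(x+.5)/4.2-.5,115+(y+.5)/4.2-.5,z)
B=lambda x,y,z:bp(c,155+(x-340+.5)/4.2-.5,170+(y+.5)/4.2-.5,z)
# local (x,y) with None for unused
g=[((-56,46),A(75,515,.06)),((-56,-46),A(242,521,.06)),((None,46),A(83,240,.058)),((None,-46),A(248,252,.058)),((None,46),A(87,40,.058)),((None,-46),A(250,48,.058)),((227,None),A(170,34,.058)),((97,None),A(165,250,.058))]
def f(P,L):
    return [ (inv(P,w)-np.array([0 if q is None else q/1000 for q in l]))[i] for l,w in L for i in(0,1) if l[i] is not None]
r=least_squares(f,[.5,-.2,0],args=(g,));G=r.x;print("gauge",G,"res mm",np.round(r.fun*1000,1))
for n,w in dict(marker=A(73,467,.06),ptr=A(76,288,.06),handle=A(173,284,.092),hL=A(152,285,.092),hR=A(194,285,.092),trafo=A(158,421,.054),tl=A(110,421,.054),tr=A(206,421,.054),tb=A(158,399,.054),tf=A(158,445,.054)).items(): print(n,np.round(w,4),"local",np.round(inv(G,w)*1000,1))
# rack wall tops z=66 : front/back ends, x +-50
k=[((50,90),B(436,38,.066)),((50,30),B(534,68,.066)),((50,-30),B(634,97,.066)),((50,-90),B(735,126,.066)),((-50,90),B(382,206,.066)),((-50,-90),B(688,295,.066)),((-50,30),B(486,234,.066)),((-50,-30),B(585,265,.066))]
r=least_squares(f,[.5,.2,-.3],args=(k,));Kk=r.x;print("rack",Kk,"res",np.round(r.fun*1000,1))
print("lane centre",loc(Kk,(0,-.06)), "card by px",np.mean([B(650,113,.008),B(722,135,.008),B(684,287,.008),B(610,263,.008)],0))
# depth: cloud
v,u=np.mgrid[:420,:560];D=c["depth"];X=np.stack([(u-c["K"][0,2])/c["K"][0,0]*D,(v-c["K"][1,2])/c["K"][1,1]*D,D],-1)
X=(X-c["t"])@c["R"]
for n,(a,b) in dict(trafo=(215,361),house=(135,365),tab=(250,300),handle=(183,366),bed=(233,365),cardfloor=(217,233)).items(): print(n,X[a,b])
print("near bench z in lane region max heights", [ (n,round(float(X[a:b,e:f][...,2].max()),3)) for n,a,b,e,f in [("gauge",120,250,335,390)]])
E
```

```text
gauge [ 0.53878439 -0.17259828 -0.04994663] res mm [-2.2  1.9 -1.3 -1.2  1.4 -2.6  2.4 -1.9  1.9  1.6]
marker [ 0.5106 -0.1213  0.06  ] local [-30.7  49.8]
ptr [ 0.6147 -0.1254  0.06  ] local [73.5 51. ]
handle [ 0.6106 -0.1756  0.092 ] local [71.9  0.6]
hL [ 0.6101 -0.1638  0.092 ] local [70.8 12.4]
hR [ 0.61   -0.1874  0.092 ] local [ 71.8 -11.2]
trafo [ 0.5375 -0.1717  0.054 ] local [-1.3  0.8]
tl [ 0.5377 -0.144   0.054 ] local [-2.6 28.5]
tr [ 0.5374 -0.1994  0.054 ] local [ -0.1 -26.9]
tb [ 0.5503 -0.1721  0.054 ] local [11.5  1.1]
tf [ 0.5236 -0.1713  0.054 ] local [-15.2   0.5]
rack [ 0.55224553  0.20345699 -0.28324414] res [ 1.4  1.1  0.2  1.2 -0.2  0.7 -0.5 -0.1 -0.2  1.  -0.8 -2.   0.8 -1.1
 -0.6 -0.7]
lane centre [0.53547721 0.14584776] card by px [0.53902109 0.14904034 0.008     ]
trafo [ 0.53600692 -0.16694718  0.06419342]
house [ 0.73391322 -0.18218395  0.06454212]
tab [ 0.45513236 -0.02173105  0.00185703]
handle [ 0.60869859 -0.17589908  0.09243903]
bed [ 0.4966658  -0.18530032  0.00940041]
cardfloor [0.53931516 0.1477147  0.00579474]
near bench z in lane region max heights [('gauge', 1.11)]
```

```bash
cat > go.py <<'E'
# usage: go.py x y z psi : turn about tool z and following tool-axis shift (in units of full scale)
import sys,numpy as np
from scipy.spatial.transform import Rotation as Ro
from workcell import bot
s=bot.read_state();R=Ro.from_rotvec(s["tcp_rot"]).as_matrix();p=s["tool_pos"]
psi=np.arctan2(R[1,1],R[0,1])
print("t",round(s["time"],2),"pos",p.round(4),"psi",psi.round(4),"toolz",R[:,2].round(3),"q1,q6",s["q"][[0,5]].round(2),"F",s["wrist_force"].round(1),"w",round(s["width"]*85.4,1),"grip",round(s["grip_force"],1))
if len(sys.argv)>4:
    *w,a=map(float,sys.argv[1:5])
    D=np.array([[np.cos(a+np.pi/2),np.cos(a),0],[np.sin(a+np.pi/2),np.sin(a),0],[0,0,-1]])
    tu=Ro.from_matrix(R.T@D).as_rotvec()/.5; sh=D.T@(np.array(w)-p)/.1
    print("turn",tu.round(3),"then shift",sh.round(3))
E
python3 - <<'E'
from h import *
c=pickle.load(open("top.pkl","rb"))
v,u=np.mgrid[:420,:560];D=c["depth"];X=np.stack([(u-c["K"][0,2])/c["K"][0,0]*D,(v-c["K"][1,2])/c["K"][1,1]*D,D],-1)
X=(X-c["t"])@c["R"]
print("instrument",X[300,545],X[300,515],"spot",X[145,306],"glass",X[70,325],X[70,367],"purple",X[199,301],"tape",X[145,262],"rim",X[150,250])
G=np.array([.5388,-.1726,-.05])
for z in(.064,):
  for uv in((158,421),(158,399),(158,445),(110,421),(206,421)):
    w=bp(c,325+(uv[0]+.5)/4.2-.5,115+(uv[1]+.5)/4.2-.5,z);print(w.round(4),(inv(G,w)*1000).round(1))
E
python3 go.py .536 -.171 .3 -.05
```

```text
instrument [ 0.34266162 -0.52574008  0.17658541] [ 0.33453704 -0.51798376  0.07017914] spot [ 0.72642848 -0.0398661   0.00445157] glass [ 0.86702365 -0.07923518  0.14133009] [ 0.86893473 -0.17792246  0.13559149] purple [ 0.57739979 -0.0236633   0.05293402] tape [0.71502291 0.07206494 0.04766578] rim [0.7146001  0.10564341 0.0023797 ]
[ 0.5364 -0.17    0.064 ] [-2.6  2.5]
[ 0.549  -0.1703  0.064 ] [10.1  2.8]
[ 0.5226 -0.1696  0.064 ] [-16.4   2.2]
[ 0.5365 -0.1425  0.064 ] [-3.8 29.9]
[ 0.5362 -0.1974  0.064 ] [ -1.3 -24.9]
t 0.1 pos [ 0.2877 -0.6099  0.2301] psi -1.13 toolz [-0.001  0.002 -1.   ] q1,q6 [-1.17 -0.04] F [0.1 0.4 0.1] w 85.3 grip 0.0
turn [-4.00e-03 -2.00e-03 -2.16e+00] then shift [ 4.507  2.26  -0.699]
```

>>> play_rows --moves '[[[0,0,-0.216,0,0,-0.14,64],[0,0,-0.216,0,0,-0.14,64],[0,0,-0.216,0,0,-0.14,64],[0,0,-0.216,0,0,-0.14,64],[0,0,-0.216,0,0,-0.14,64]]]'

```text
time: 0.52
tool_pos: [0.2878, -0.6101, 0.3011]
tcp_rot: [-2.766, -1.486, -0.0]
wrist_force: [-0.4, -0.4, -0.1]
width: 0.747
grip_force: 0.0
```

>>> play_rows --moves '[[[0,0,-0.216,0,0,0,64],[0,0,-0.216,0,0,0,64],[0,0,-0.216,0,0,0,64],[0,0,-0.216,0,0,0,64],[0,0,-0.216,0,0,0,64]]]'

```text
time: 0.93
tool_pos: [0.2879, -0.6101, 0.3005]
tcp_rot: [-2.27, -2.17, -0.001]
wrist_force: [0.1, 0.6, -0.6]
width: 0.746
grip_force: 0.0
```

>>> play_rows --moves '[[[0,0,0,0.3,0.15,0,64],[0,0,0,0.3,0.15,0,64],[0,0,0,0.3,0.15,0,64],[0,0,0,0.3,0.15,0,64],[0,0,0,0.3,0.15,0,64]]]'

```text
time: 1.35
tool_pos: [0.3706, -0.4628, 0.3005]
tcp_rot: [-2.276, -2.164, -0.0]
wrist_force: [1.0, -1.1, -0.1]
width: 0.749
grip_force: 0.0
```

>>> play_rows --moves '[[[0,0,0,0.3,0.15,0,64],[0,0,0,0.3,0.15,0,64],[0,0,0,0.3,0.15,0,64],[0,0,0,0.3,0.15,0,64],[0,0,0,0.3,0.15,0,64]]]'

```text
time: 1.77
tool_pos: [0.4531, -0.3166, 0.3008]
tcp_rot: [-2.276, -2.164, 0.0]
wrist_force: [-0.2, -0.2, 1.2]
width: 0.748
grip_force: 0.0
```

>>> play_rows --moves '[[[0,0,0,0.3,0.15,0,64],[0,0,0,0.3,0.15,0,64],[0,0,0,0.3,0.15,0,64],[0,0,0,0.3,0.15,0,64],[0,0,0,0.3,0.15,0,64]]]'

```text
time: 2.18
tool_pos: [0.5354, -0.1706, 0.3008]
tcp_rot: [-2.276, -2.165, 0.001]
wrist_force: [0.2, -0.6, -0.4]
width: 0.749
grip_force: 0.0
```

```bash
python3 go.py .536 -.1715 .1 -.05
```

```text
t 2.18 pos [ 0.5354 -0.1706  0.3008] psi -0.05 toolz [-0.001  0.    -1.   ] q1,q6 [-0.35 -0.3 ] F [ 0.2 -0.6 -0.4] w 64.0 grip 0.0
turn [-0.001 -0.     0.   ] then shift [-0.009  0.006  2.008]
```

>>> play_rows --moves '[[[0,0,0,0,0,0.4,64],[0,0,0,0,0,0.4,64],[0,0,0,0,0,0.4,64],[0,0,0,0,0,0.4,64],[0,0,0,0,0,0.4,64]]]'

```text
time: 2.6
tool_pos: [0.5347, -0.1718, 0.0993]
tcp_rot: [-2.276, -2.166, 0.0]
wrist_force: [-0.2, 0.0, 0.1]
width: 0.748
grip_force: 0.0
```

>>> play_rows --moves '[[[0,0,0,0,0,0.18,64],[0,0,0,0,0,0.18,64],[0,0,0,0,0,0.18,64],[0,0,0,0,0,0.18,64],[0,0,0,0,0,0.12,64]]]'

```text
time: 3.02
tool_pos: [0.5336, -0.1717, 0.0149]
tcp_rot: [-2.274, -2.163, 0.002]
wrist_force: [-1.3, -0.1, 0.7]
width: 0.75
grip_force: 0.0
```

>>> play_rows --moves '[[[0,0,0,0,0,0,50],[0,0,0,0,0,0,40],[0,0,0,0,0,0,36],[0,0,0,0,0,0,36],[0,0,0,0,0,0,36]]]' --newtons 50

```text
time: 3.43
tool_pos: [0.5349, -0.1722, 0.0174]
tcp_rot: [-2.276, -2.165, 0.0]
wrist_force: [-0.3, 0.5, -7.5]
width: 0.508
grip_force: 52.9
```

>>> play_rows --moves '[[[0,0,0,0,0,-0.1,36],[0,0,0,0,0,-0.3,36],[0,0,0,0,0,-0.4,36],[0,0,0,0,0,-0.4,36],[0,0,0,0,0,-0.4,36]]]'

```text
time: 3.85
tool_pos: [0.5343, -0.172, 0.1794]
tcp_rot: [-2.276, -2.165, 0.001]
wrist_force: [0.8, -1.2, -7.2]
width: 0.512
grip_force: 53.6
```

>>> play_rows --moves '[[[0,0,-0.2,0,0,-0.1,36],[0,0,-0.2,0,0,-0.1,36],[0,0,-0.2,0,0,0,36],[0,0,-0.2,0,0,0,36],[0,0,-0.2,0,0,0,36]]]'

```text
time: 4.27
tool_pos: [0.5349, -0.1722, 0.1986]
tcp_rot: [1.663, 2.664, 0.0]
wrist_force: [-0.8, 0.0, -7.6]
width: 0.506
grip_force: 53.7
```

>>> play_rows --moves '[[[0,0,-0.2,0,0,0,36],[0,0,-0.2,0,0,0,36],[0,0,-0.2,0,0,0,36],[0,0,-0.2,0,0,0,36],[0,0,-0.2,0,0,0,36]]]'

```text
time: 4.68
tool_pos: [0.5347, -0.1721, 0.198]
tcp_rot: [0.952, 2.994, 0.0]
wrist_force: [0.5, 0.4, -6.7]
width: 0.502
grip_force: 53.7
```

>>> play_rows --moves '[[[0,0,-0.2,0,0,0,36],[0,0,-0.2,0,0,0,36],[0,0,-0.2,0,0,0,36],[0,0,-0.08,0,0,0,36],[0,0,0,0,0,0,36]]]'

```text
time: 5.1
tool_pos: [0.5347, -0.1721, 0.1979]
tcp_rot: [0.438, 3.111, -0.0]
wrist_force: [-0.2, -1.1, -7.7]
width: 0.51
grip_force: 53.7
```

```bash
python3 go.py .71 -.044 .1 1.2878
```

```text
t 5.1 pos [ 0.5347 -0.1721  0.1979] psi 1.2909 toolz [ 0. -0. -1.] q1,q6 [-0.36 -1.65] F [-0.2 -1.1 -7.7] w 43.6 grip 53.7
turn [-0.     0.     0.006] then shift [-1.325  1.72   0.979]
```

>>> play_rows --moves '[[[0,0,0,-0.19,0.246,0,36],[0,0,0,-0.19,0.246,0,36],[0,0,0,-0.19,0.246,0,36],[0,0,0,-0.19,0.246,0,36],[0,0,0,-0.19,0.246,0,36]]]'

```text
time: 5.52
tool_pos: [0.6612, -0.0795, 0.1977]
tcp_rot: [-0.443, -3.11, 0.0]
wrist_force: [-0.4, 0.0, -6.3]
width: 0.507
grip_force: 53.8
```

>>> play_rows --moves '[[[0,0,0,-0.19,0.246,0,36],[0,0,0,-0.19,0.246,0,36],[0,0,0,0,0,0.3,36],[0,0,0,0,0,0.4,36],[0,0,0,0,0,0.4,36]]]'

```text
time: 5.93
tool_pos: [0.713, -0.043, 0.0887]
tcp_rot: [0.439, 3.106, 0.0]
wrist_force: [-0.3, 0.2, -7.8]
width: 0.507
grip_force: 53.9
```

>>> play_rows --moves '[[[0,0,0,0,0,0.3,36],[0,0,0,0,0,0.2,36],[0,0,0,0,0,0.1,36],[0,0,0,0,0,0.1,36],[0,0,0,0,0,0,36]]]'

```text
time: 6.35
tool_pos: [0.7099, -0.0436, 0.0158]
tcp_rot: [-0.44, -3.108, 0.0]
wrist_force: [-0.7, 0.6, -6.9]
width: 0.506
grip_force: 53.7
```

Now I'll set it down slowly, a few mm at a time.

>>> play_rows --moves '[[[0,0,0,0,0,0.03,36],[0,0,0,0,0,0.02,36],[0,0,0,0,0,0.01,36],[0,0,0,0,0,0.01,36],[0,0,0,0,0,0,36]]]'

```text
time: 6.77
tool_pos: [0.7113, -0.0438, 0.0112]
tcp_rot: [0.44, 3.109, 0.0]
wrist_force: [-0.3, 0.2, -6.2]
width: 0.509
grip_force: 53.8
```

```bash
python3 go.py
```

```text
t 6.77 pos [ 0.7113 -0.0438  0.0112] psi 1.2899 toolz [ 0.001 -0.    -1.   ] q1,q6 [-0.1  -1.39] F [-0.3  0.2 -6.2] w 43.5 grip 53.8
```

>>> play_rows --moves '[[[0,0,0,0,0,0.015,36],[0,0,0,0,0,0.015,36],[0,0,0,0,0,0.01,36],[0,0,0,0,0,0,36],[0,0,0,0,0,0,36]]]'

```text
time: 7.18
tool_pos: [0.7108, -0.0437, 0.0064]
tcp_rot: [0.44, 3.111, -0.0]
wrist_force: [-1.2, 1.1, -5.4]
width: 0.504
grip_force: 53.8
```

>>> play_rows --moves '[[[0,0,0,0,0,0.008,36],[0,0,0,0,0,0.007,36],[0,0,0,0,0,0,36]]]'

```text
time: 7.43
tool_pos: [0.7108, -0.0437, 0.0063]
tcp_rot: [0.44, 3.111, -0.0]
wrist_force: [-5.5, -0.4, 5.8]
width: 0.51
grip_force: 55.1
```

>>> play_rows --moves '[[[0,0,0,0,0,0,64],[0,0,0,0,0,0,64],[0,0,0,0,0,0,64],[0,0,0,0,0,0,64],[0,0,0,0,0,-0.1,64]]]'

```text
time: 7.85
tool_pos: [0.7091, -0.0436, 0.0128]
tcp_rot: [-0.439, -3.107, 0.0]
wrist_force: [-1.0, 0.2, -0.5]
width: 0.748
grip_force: 0.0
```

>>> play_rows --moves '[[[0,0,0,0,0,-0.2,64],[0,0,0,0,0,-0.3,64],[0,0,0,0,0,-0.3,64],[0,0,0.16,0,0,-0.1,85],[0,0,0.18,0,0,0,85]]]'

```text
time: 8.27
tool_pos: [0.7146, -0.044, 0.1114]
tcp_rot: [0.706, 3.051, 0.002]
wrist_force: [-0.1, 0.9, -0.1]
width: 0.991
grip_force: 0.0
```

>>> play_rows --moves '[[[0,0,0.2,0,0,0,85],[0,0,0.2,0,0,0,85],[0,0,0.2,0,0,0,85],[0,0,0.2,0,0,0,85],[0,0,0.2,0,0,0,85]]]'

```text
time: 8.68
tool_pos: [0.7111, -0.0437, 0.1057]
tcp_rot: [1.444, 2.789, 0.001]
wrist_force: [0.4, 0.3, 0.4]
width: 0.991
grip_force: 0.0
```

>>> play_rows --moves '[[[0,0,0.2,0,0,0,85],[0,0,0.2,0,0,0,85],[0,0,0.2,0,0,0,85],[0,0,0.2,0,0,0,85],[0,0,0.2,0,0,0,85]]]'

```text
time: 9.1
tool_pos: [0.7111, -0.0437, 0.1057]
tcp_rot: [2.09, 2.345, 0.001]
wrist_force: [0.4, -0.4, -0.5]
width: 0.996
grip_force: 0.0
```

>>> play_rows --moves '[[[0,0,0.2,0,0,0,85],[0,0,0.2,0,0,0,85],[0,0,0.2,0,0,0,85],[0,0,0.2,0,0,0,85],[0,0,0,0,0,0,85]]]'

```text
time: 9.52
tool_pos: [0.7111, -0.0437, 0.1056]
tcp_rot: [2.512, 1.886, 0.001]
wrist_force: [0.3, 0.1, 0.0]
width: 0.992
grip_force: 0.0
```

```bash
python3 go.py .7108 -.0437 .008 -.281; python3 - <<'E'
from workcell import vision
import cv2,pickle
c=vision.read_camera("scene");pickle.dump(c,open("scene1.pkl","wb"))
cv2.imwrite("pics/s1.png",cv2.resize(c["image"][140:300,90:370,::-1],None,fx=2.8,fy=2.8,interpolation=cv2.INTER_CUBIC))
E
```

```text
t 9.52 pos [ 0.7111 -0.0437  0.1056] psi -0.2825 toolz [ 0.001 -0.    -1.   ] q1,q6 [-0.1   0.19] F [0.3 0.1 0. ] w 84.7 grip 0.0
turn [ 0.002 -0.    -0.003] then shift [-0.    -0.003  0.976]
```

View pics/s1.png

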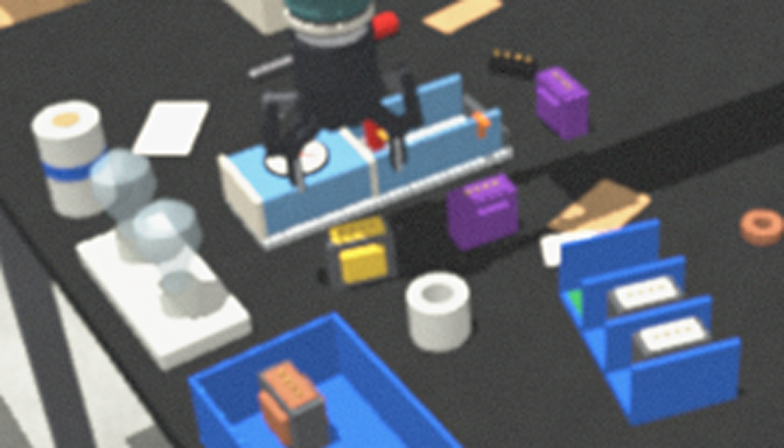

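The yellow transformer stands upright on the bench at (362,250) in the crop. The gauge is clear and the open gripper is above the transformer, lined up with its ends. I'll go down and grip the ends.

>>> play_rows --moves '[[[0,0,0,0,0,0.25,85],[0,0,0,0,0,0.25,85],[0,0,0,0,0,0.25,85],[0,0,0,0,0,0.15,85],[0,0,0,0,0,0.07,85]]]'

```text
time: 9.98
tool_pos: [0.7085, -0.0435, 0.0047]
tcp_rot: [-2.505, -1.89, 0.006]
wrist_force: [-1.0, 0.6, -0.6]
width: 0.991
grip_force: 0.0
```

>>> play_rows --moves '[[[0,0,0,0,0,0,70],[0,0,0,0,0,0,60],[0,0,0,0,0,0,56],[0,0,0,0,0,0,56],[0,0,0,0,0,0,56]]]' --newtons 50

```text
time: 10.4
tool_pos: [0.7112, -0.0438, 0.0085]
tcp_rot: [2.509, 1.89, 0.001]
wrist_force: [1.2, -0.1, -3.9]
width: 0.742
grip_force: 59.4
```

>>> play_rows --moves '[[[0,0,0,0,0,-0.1,56],[0,0,0,0,0,-0.2,56],[0,0,0,0,0,-0.3,56],[0,0,0,0,0,-0.4,56],[0,0,0,0,0,-0.4,56]]]'

```text
time: 10.82
tool_pos: [0.7089, -0.0435, 0.1477]
tcp_rot: [-2.507, -1.888, 0.005]
wrist_force: [0.8, -0.0, -6.0]
width: 0.744
grip_force: 59.0
```

```bash
python3 go.py .537 .1465 .15 -.283
```

```text
t 10.82 pos [ 0.7089 -0.0435  0.1477] psi -0.2799 toolz [-0.004  0.    -1.   ] q1,q6 [-0.1   0.18] F [ 0.8 -0.  -6. ] w 63.5 grip 59.0
turn [-0.008  0.001  0.006] then shift [ 1.345 -2.181 -0.023]
```

```bash
python3 - <<'E'
import cv2,pickle
c=pickle.load(open("scene.pkl","rb"))
cv2.imwrite("pics/rack.png",cv2.resize(c["image"][215:291,282:358,::-1],None,fx=7.8,fy=7.8,interpolation=cv2.INTER_CUBIC))
E
```

```text
(no output)
```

View pics/rack.png

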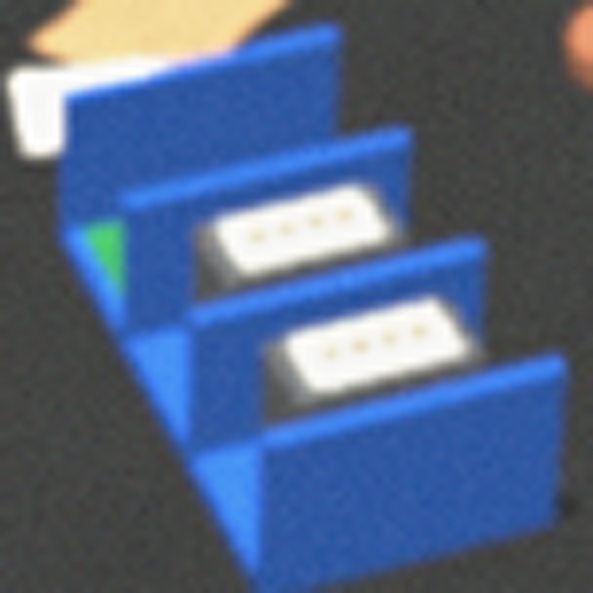

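The rack crop shows four wall tops, with ends at (68,97)-(337,33), (123,199)-(408,134), (190,315)-(484,244) and (262,439)-(563,362). The free lane is between the first two.

```bash
python3 - <<'E'
from h import *
c=pickle.load(open("top.pkl","rb"));s=pickle.load(open("scene.pkl","rb"))
B=lambda x,y,z=.066:bp(c,155+(x-340+.5)/4.2-.5,170+(y+.5)/4.2-.5,z)
S=lambda x,y,z=.066:bp(s,282+(x+.5)/7.8-.5,215+(y+.5)/7.8-.5,z)
def f(P,L): return [ (inv(P,w)-np.array(l)/1000)[i] for l,w in L for i in(0,1)]
k=[((50,90),B(436,38)),((50,30),B(534,68)),((50,-30),B(634,97)),((50,-90),B(735,126)),((-50,90),B(382,206)),((-50,-90),B(688,295)),((-50,30),B(486,234)),((-50,-30),B(585,265))]
q=[((50,-90),S(68,97)),((-50,-90),S(337,33)),((50,-30),S(123,199)),((-50,-30),S(408,134)),((50,30),S(190,315)),((-50,30),S(484,244)),((50,90),S(262,439)),((-50,90),S(563,362))]
for n,L in(("top",k),("scene",q),("both",k+q)):
    r=least_squares(f,[.5,.2,-.3],args=(L,));print(n,r.x.round(4),"lane",loc(r.x,(0,-.06)).round(4),np.round(r.fun*1000,1))
E
```

```text
top [ 0.5522  0.2035 -0.2832] lane [0.5355 0.1458] [ 1.4  1.1  0.2  1.2 -0.2  0.7 -0.5 -0.1 -0.2  1.  -0.8 -2.   0.8 -1.1
 -0.6 -0.7]
scene [ 0.5514  0.2058 -0.2939] lane [0.534  0.1484] [-0.7  2.2  0.6  0.8  0.5 -1.3 -0.2 -0.1  0.4 -0.7 -0.6 -0.2  0.2 -0.3
 -0.3 -0.4]
both [ 0.5518  0.2046 -0.2885] lane [0.5348 0.1471] [ 1.7  0.3  0.7  0.4  0.6 -0.1  0.7 -0.9  0.  -0.2  0.4 -3.3  1.4 -2.4
  0.3 -2.  -1.9  2.9 -0.6  2.1 -0.4 -0.5 -1.1  1.1 -0.2  0.1 -1.2  1.1
 -0.   0.4 -0.5  0.9]
```

```bash
python3 go.py .535 .1468 .1 -.288
```

```text
t 10.82 pos [ 0.7089 -0.0435  0.1477] psi -0.2799 toolz [-0.004  0.    -1.   ] q1,q6 [-0.1   0.18] F [ 0.8 -0.  -6. ] w 63.5 grip 59.0
turn [-0.008  0.002  0.016] then shift [ 1.331 -2.208  0.477]
```

>>> play_rows --moves '[[[0,0,0.01,0.167,-0.278,0,56],[0,0,0,0.167,-0.278,0,56],[0,0,0,0.167,-0.278,0,56],[0,0,0,0.167,-0.278,0,56],[0,0,0,0.167,-0.278,0,56]]]'

```text
time: 11.23
tool_pos: [0.599, 0.0762, 0.1483]
tcp_rot: [-2.515, -1.883, -0.0]
wrist_force: [0.3, 0.8, -5.6]
width: 0.743
grip_force: 59.2
```

>>> play_rows --moves '[[[0,0,0,0.167,-0.278,0,56],[0,0,0,0.167,-0.278,0,56],[0,0,0,0.167,-0.278,0,56],[0,0,0,0,0,0.3,56],[0,0,0,0,0,0.2,56]]]'

```text
time: 11.65
tool_pos: [0.5339, 0.1487, 0.0987]
tcp_rot: [2.511, 1.887, 0.004]
wrist_force: [-0.0, -0.5, -8.3]
width: 0.743
grip_force: 58.9
```

>>> play_rows --moves '[[[0,0,0,0,0,0,56],[0,0,0,0,0,0,56]]]'

```text
time: 11.82
tool_pos: [0.5329, 0.1467, 0.0969]
tcp_rot: [-2.513, -1.883, 0.005]
wrist_force: [0.5, -0.3, -7.2]
width: 0.743
grip_force: 59.1
```

```bash
python3 go.py .535 .1468 .08 -.288; python3 - <<'E'
from workcell import vision
import cv2,pickle
c=vision.read_camera("scene");pickle.dump(c,open("scene2.pkl","wb"))
cv2.imwrite("pics/s2.png",cv2.resize(c["image"][190:291,262:363,::-1],None,fx=5.9,fy=5.9,interpolation=cv2.INTER_CUBIC))
E
```

```text
t 11.82 pos [0.5329 0.1467 0.0969] psi -0.2846 toolz [-0.004 -0.001 -1.   ] q1,q6 [0.22 0.51] F [ 0.5 -0.3 -7.2] w 63.5 grip 59.1
turn [-0.006  0.004  0.007] then shift [0.007 0.019 0.169]
```

View pics/s2.png

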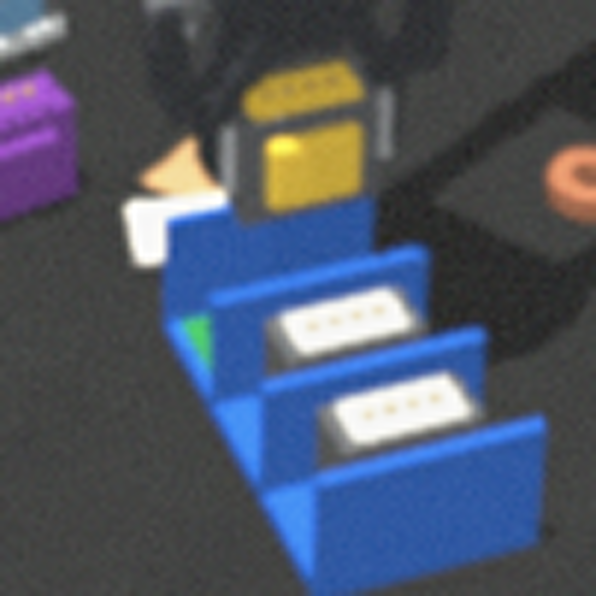

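```bash
python3 - <<'E'
from h import *
s=pickle.load(open("scene2.pkl","rb"))
S=lambda x,y,z:bp(s,262+(x+.5)/5.9-.5,190+(y+.5)/5.9-.5,z)
P=np.array([.5514,.2058,-.2939])
for n,a in dict(cornL=(243,222,.0885),coilL=(268,211,.0985),coilR=(363,190,.0985),coilTL=(268,146,.1325),coilTR=(362,123,.1325)).items():
    w=S(*a);print(n,w.round(4),(inv(P,w)*1000).round(1))
E
```

```text
cornL [0.5649 0.1503 0.0885] [ 29.  -49.2]
coilL [0.5594 0.1607 0.0985] [ 20.8 -40.8]
coilR [0.5175 0.174  0.0985] [-23.2 -40.3]
coilTL [0.5589 0.1594 0.1325] [ 20.6 -42.2]
coilTR [0.5168 0.1708 0.1325] [-23.  -43.5]
```

>>> play_rows --moves '[[[0,0,0,0.02,0.01,0,56],[0,0,0,0,0,0.1,56],[0,0,0,0,0,0.1,56],[0,0,0,0,0,0.1,56],[0,0,0,0,0,0,56]]]'

```text
time: 12.28
tool_pos: [0.5339, 0.1478, 0.0647]
tcp_rot: [-2.513, -1.882, 0.008]
wrist_force: [-1.6, -0.4, -7.7]
width: 0.743
grip_force: 59.1
```

>>> play_rows --moves '[[[0,0,0,0,0,0.1,56],[0,0,0,0,0,0.05,56],[0,0,0,0,0,0,56]]]'

```text
time: 12.53
tool_pos: [0.5348, 0.1482, 0.0509]
tcp_rot: [-2.513, -1.883, 0.005]
wrist_force: [-1.1, 0.5, -7.1]
width: 0.744
grip_force: 59.3
```

>>> play_rows --moves '[[[0,0,0,0,0,0.08,56],[0,0,0,0,0,0.08,56],[0,0,0,0,0,0.08,56],[0,0,0,0,0,0.04,56],[0,0,0,0,0,0,56]]]'

```text
time: 12.95
tool_pos: [0.5348, 0.1483, 0.0231]
tcp_rot: [-2.513, -1.883, 0.005]
wrist_force: [-1.0, -0.1, -7.0]
width: 0.742
grip_force: 59.4
```

>>> play_rows --moves '[[[0,0,0,0,0,0.02,56],[0,0,0,0,0,0.015,56],[0,0,0,0,0,0,56],[0,0,0,0,0,0,56]]]'

```text
time: 13.28
tool_pos: [0.5365, 0.1487, 0.0215]
tcp_rot: [2.514, 1.883, 0.001]
wrist_force: [-0.6, 0.8, -6.9]
width: 0.748
grip_force: 59.4
```

>>> play_rows --moves '[[[0,0,0,0,0,0.015,56],[0,0,0,0,0,0.015,56],[0,0,0,0,0,0,56],[0,0,0,0,0,0,56]]]'

```text
time: 13.62
tool_pos: [0.5361, 0.1485, 0.0182]
tcp_rot: [-2.514, -1.883, 0.0]
wrist_force: [0.3, -0.3, -6.6]
width: 0.743
grip_force: 59.4
```

>>> play_rows --moves '[[[0,0,0,0,0,0.01,56],[0,0,0,0,0,0.01,56],[0,0,0,0,0,0,56],[0,0,0,0,0,0,56]]]'

```text
time: 13.95
tool_pos: [0.5364, 0.1486, 0.0164]
tcp_rot: [2.514, 1.883, 0.001]
wrist_force: [0.3, -0.4, -5.6]
width: 0.747
grip_force: 59.4
```

>>> play_rows --moves '[[[0,0,0,0,0,0.01,56],[0,0,0,0,0,0.005,56],[0,0,0,0,0,0,56],[0,0,0,0,0,0,56]]]'

```text
time: 14.28
tool_pos: [0.5365, 0.1486, 0.0163]
tcp_rot: [-2.514, -1.883, 0.0]
wrist_force: [-4.0, -1.6, 5.3]
width: 0.74
grip_force: 60.8
```

>>> play_rows --moves '[[[0,0,0,0,0,0,80],[0,0,0,0,0,0,80],[0,0,0,0,0,0,80],[0,0,0,0,0,0,80],[0,0,0,0,0,-0.1,80]]]'

```text
time: 14.7
tool_pos: [0.5348, 0.1482, 0.0234]
tcp_rot: [-2.513, -1.883, 0.005]
wrist_force: [-0.2, -0.9, -0.4]
width: 0.933
grip_force: 0.0
```

>>> play_rows --moves '[[[0,0,0,0,0,-0.2,80],[0,0,0,0,0,-0.3,80],[0,0,0,0,0,-0.4,80],[0,0,0,0,0,-0.4,80],[0,0,0,0,0,-0.4,80]]]'

```text
time: 15.12
tool_pos: [0.5358, 0.1485, 0.197]
tcp_rot: [-2.514, -1.883, 0.0]
wrist_force: [0.5, -0.0, 0.5]
width: 0.938
grip_force: 0.0
```

>>> play_rows --moves '[[[0,0,-0.12,0,0,0,40],[0,0,-0.12,0,0,0,40],[0,0,-0.12,0,0,0,34],[0,0,-0.12,0,0,0,34],[0,0,0,0,0,0,34]]]'

```text
time: 15.53
tool_pos: [0.5364, 0.1486, 0.1958]
tcp_rot: [2.269, 2.172, 0.002]
wrist_force: [-0.0, -0.1, 0.0]
width: 0.397
grip_force: 0.0
```

```bash
python3 go.py .611 -.1755 .12 -.05
```

```text
t 15.53 pos [0.5364 0.1486 0.1958] psi -0.0435 toolz [ 0.001  0.    -1.   ] q1,q6 [0.23 0.27] F [-0.  -0.1  0. ] w 33.9 grip 0.0
turn [ 0.002 -0.001  0.013] then shift [-3.2    0.907  0.758]
```

>>> play_rows --moves '[[[0,0,0.013,-0.32,0.091,0,34],[0,0,0,-0.32,0.091,0,34],[0,0,0,-0.32,0.091,0,34],[0,0,0,-0.32,0.091,0,34],[0,0,0,-0.32,0.091,0,34]]]'

```text
time: 15.95
tool_pos: [0.5739, -0.0148, 0.1953]
tcp_rot: [2.279, 2.162, 0.001]
wrist_force: [1.0, 0.1, -0.7]
width: 0.399
grip_force: 0.0
```

>>> play_rows --moves '[[[0,0,0,-0.32,0.091,0,34],[0,0,0,-0.32,0.091,0,34],[0,0,0,-0.32,0.091,0,34],[0,0,0,-0.32,0.091,0,34],[0,0,0,-0.32,0.091,0,34]]]'

```text
time: 16.37
tool_pos: [0.611, -0.1773, 0.1952]
tcp_rot: [2.28, 2.161, 0.0]
wrist_force: [-0.7, -0.0, 0.3]
width: 0.399
grip_force: 0.0
```

>>> play_rows --moves '[[[0,0,0,0,0,0.35,34],[0,0,0,0,0,0.35,34],[0,0,0,0,0,0,34]]]'

```text
time: 16.62
tool_pos: [0.6056, -0.1749, 0.1175]
tcp_rot: [-2.273, -2.152, 0.009]
wrist_force: [-2.3, 0.5, -2.3]
width: 0.397
grip_force: 0.0
```

```bash
python3 go.py .611 -.1755 .066 -.05; python3 - <<'E'
from workcell import vision
import cv2,pickle,numpy as np
c=vision.read_camera("scene");d=pickle.load(open("scene.pkl","rb"))
f=lambda i:cv2.resize(i[145:232,160:285,::-1],None,fx=6.3,fy=6.3/1.9,interpolation=cv2.INTER_CUBIC)
e=cv2.resize(c["image"][190:300,260:370,::-1],None,fx=2.6,fy=2.6,interpolation=cv2.INTER_CUBIC)
a=cv2.resize(c["image"][130:232,155:285,::-1],None,fx=3.9,fy=3.9,interpolation=cv2.INTER_CUBIC)
o=np.zeros((420,800,3),np.uint8);o[:a.shape[0],:a.shape[1]]=a;o[:286,510:796]=e
cv2.imwrite("pics/s3.png",o)
E
```

```text
t 16.62 pos [ 0.6056 -0.1749  0.1175] psi -0.0547 toolz [-0.012  0.004 -1.   ] q1,q6 [-0.32 -0.27] F [-2.3  0.5 -2.3] w 33.9 grip 0.0
turn [-0.025 -0.007 -0.009] then shift [-0.003  0.054  0.515]
```

View pics/s3.png

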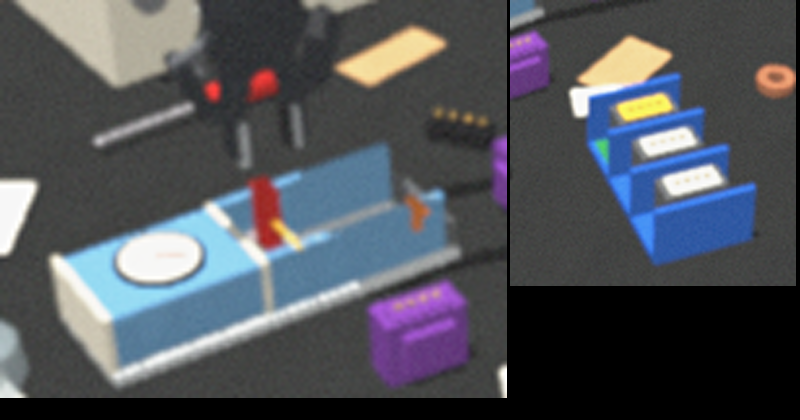

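The yellow transformer stands upright in the free lane, at (643,108) in the picture. The open fingers are over the red handle at (265,212), with the pointer at (288,235) and the marker at (417,212). I'll lower onto the handle.

>>> play_rows --moves '[[[0,0,0,0,0,0,28],[0,0,0,0,0,0.2,28],[0,0,0,0,0,0.2,28],[0,0,0,0,0,0.1,28],[0,0,0,0,0,0.1,28]]]'

```text
time: 17.08
tool_pos: [0.6122, -0.1755, 0.0664]
tcp_rot: [2.276, 2.162, 0.002]
wrist_force: [-0.3, 0.2, -0.2]
width: 0.329
grip_force: 0.0
```

>>> play_rows --moves '[[[0,0,0,0,0,0,28],[0,0,0,0,0,0,28]]]'

```text
time: 17.25
tool_pos: [0.6113, -0.1755, 0.0656]
tcp_rot: [2.277, 2.163, 0.0]
wrist_force: [0.6, -0.6, 0.1]
width: 0.327
grip_force: 0.0
```

```bash
python3 go.py .611 -.1755 .066 -.05
```

```text
t 17.25 pos [ 0.6113 -0.1755  0.0656] psi -0.0512 toolz [ 0.001 -0.    -1.   ] q1,q6 [-0.32 -0.27] F [ 0.6 -0.6  0.1] w 27.9 grip 0.0
turn [ 0.001  0.    -0.002] then shift [-0.    -0.003 -0.004]
```

>>> play_rows --moves '[[[0,0,0,0,0,0,20],[0,0,0,0,0,0,12],[0,0,0,0,0,0,6],[0,0,0,0,0,0,6],[0,0,0,0,0,0,6]]]' --newtons 50

```text
time: 17.67
tool_pos: [0.6107, -0.1758, 0.0664]
tcp_rot: [-2.278, -2.164, 0.001]
wrist_force: [-4.6, 1.5, 5.3]
width: 0.154
grip_force: 49.9
```

```bash
python3 go.py
```

```text
t 17.67 pos [ 0.6107 -0.1758  0.0664] psi -0.0514 toolz [-0. -0. -1.] q1,q6 [-0.32 -0.27] F [-4.6  1.5  5.3] w 13.2 grip 49.9
```

>>> play_rows --moves '[[[0,0,0,0,-0.03,0,6],[0,0,0,0,-0.05,0,6],[0,0,0,0,-0.06,0,6],[0,0,0,0,-0.06,0,6],[0,0,0,0,-0.06,0,6]]]'

```text
time: 18.08
tool_pos: [0.5864, -0.1746, 0.0665]
tcp_rot: [2.275, 2.161, 0.004]
wrist_force: [4.2, 0.6, 4.9]
width: 0.15
grip_force: 50.0
```

>>> play_rows --moves '[[[0,0,0,0,-0.06,0,6],[0,0,0,0,-0.06,0,6],[0,0,0,0,-0.06,0,6],[0,0,0,0,-0.06,0,6],[0,0,0,0,-0.06,0,6]]]'

```text
time: 18.5
tool_pos: [0.5568, -0.1731, 0.0665]
tcp_rot: [2.275, 2.16, 0.005]
wrist_force: [5.6, 1.1, 4.0]
width: 0.151
grip_force: 49.8
```

>>> play_rows --moves '[[[0,0,0,0,-0.06,0,6],[0,0,0,0,-0.06,0,6],[0,0,0,0,-0.06,0,6],[0,0,0,0,-0.06,0,6],[0,0,0,0,-0.06,0,6]]]'

```text
time: 18.92
tool_pos: [0.5274, -0.1716, 0.0665]
tcp_rot: [2.274, 2.159, 0.006]
wrist_force: [7.7, 1.5, 2.9]
width: 0.151
grip_force: 49.7
```

>>> play_rows --moves '[[[0,0,0,0,-0.06,0,6],[0,0,0,0,-0.05,0,6],[0,0,0,0,-0.03,0,6],[0,0,0,0,0,0,6],[0,0,0,0,0,0,6]]]'

```text
time: 19.33
tool_pos: [0.5136, -0.1709, 0.0665]
tcp_rot: [2.274, 2.159, 0.006]
wrist_force: [7.1, 1.6, 4.1]
width: 0.153
grip_force: 49.7
```

```bash
python3 go.py; python3 - <<'E'
from workcell import vision
import cv2,pickle,numpy as np
o=np.zeros((600,800,3),np.uint8)
c=vision.read_camera("scene");pickle.dump(c,open("scene4.pkl","wb"))
d=vision.read_camera("top");pickle.dump(d,open("top4.pkl","wb"))
o[:360,:480]=cv2.resize(c["image"][160:205,225:285,::-1],None,fx=8,fy=8,interpolation=cv2.INTER_CUBIC)
o[:600,490:790]=cv2.resize(d["image"][165:240,325:362.5.__int__(),::-1],(296,600),interpolation=cv2.INTER_CUBIC).__getitem__((slice(None),slice(0,300))) if 0 else cv2.resize(d["image"][180:240,330:360,::-1],(300,600),interpolation=cv2.INTER_CUBIC)
cv2.imwrite("pics/s4.png",o)
E
```

```text
t 19.33 pos [ 0.5136 -0.1709  0.0665] psi -0.052 toolz [ 0.007 -0.001 -1.   ] q1,q6 [-0.37 -0.32] F [7.1 1.6 4.1] w 13.1 grip 49.7
```

View pics/s4.png

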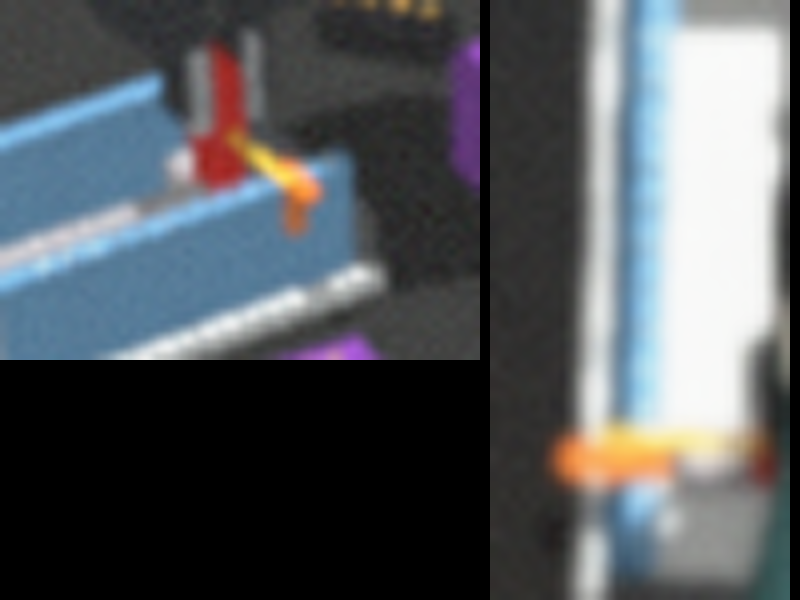

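The pointer (bar at y≈432-442 in the right crop) lies a few mm short of the orange marker (centre y≈458). I'll measure the gap with colour centroids.

```bash
python3 - <<'E'
from h import *
import cv2
G=np.array([.5388,-.1726,-.0515])
def cen(c,roi,hue,z,ymin=-1,ymax=1,per=False):
    y0,y1,x0,x1=roi;im=cv2.GaussianBlur(c["image"],(0,0),.6)[y0:y1,x0:x1];h=cv2.cvtColor(im,cv2.COLOR_RGB2HSV).astype(float)
    w=((h[...,0]>=hue[0])&(h[...,0]<=hue[1])&(h[...,1]>90)&(h[...,2]>90))*h[...,1]
    v,u=np.nonzero(w>0);L=np.array([inv(G,bp(c,a+x0,b+y0,z))*1000 for a,b in zip(u,v)]);ww=w[v,u]
    m=(L[:,1]>ymin)&(L[:,1]<ymax);L=L[m];ww=ww[m]
    if not len(L):return None
    return (L*ww[:,None]).sum(0)/ww.sum(),len(L),L.min(0).round(1),L.max(0).round(1)
T0,T4,S0,S4=[pickle.load(open(n+".pkl","rb")) for n in("top","top4","scene","scene4")]
for z in(.06,.066):
    print("z",z)
    print("T0 marker",cen(T0,(215,240,328,352),(3,16),z,36,60));print("T4 marker",cen(T4,(215,240,328,352),(3,15),z,36,60))
    print("T0 ptr",cen(T0,(172,195,335,365),(18,35),z,14,60));print("T4 ptr",cen(T4,(205,240,335,365),(18,35),z,14,60))
    print("S0 marker",cen(S0,(170,195,250,275),(3,16),z,36,60));print("S0 ptr",cen(S0,(170,205,215,245),(18,35),z,14,60));print("S4 ptr",cen(S4,(165,195,245,275),(18,35),z,14,60));print("S4 mk",cen(S4,(165,195,250,275),(3,15),z,36,60))
E
```

```text
z 0.06
T0 marker (array([-30.50030647,  51.12971271]), 37, array([-36.6,  37.7]), array([-24.5,  59.6]))
T4 marker (array([-31.59408274,  51.86997809]), 26, array([-36.6,  37.7]), array([-24.5,  59.6]))
T0 ptr (array([74.16519605, 22.54682089]), 11, array([70.5, 16.3]), array([75.4, 33.4]))
T4 ptr (array([-26.66082664,  45.51154711]), 17, array([-28.9,  35.5]), array([-23.8,  52.4]))
S0 marker (array([-31.32138074,  49.21009755]), 17, array([-36.9,  37.1]), array([-25.7,  59. ]))
S0 ptr (array([30.40550791, 24.24768627]), 40, array([13.2, 14.1]), array([70.2, 36.5]))
S4 ptr (array([-30.30891296,  32.03097794]), 17, array([-35.1,  19.2]), array([-24.5,  46.4]))
S4 mk (array([-32.10844406,  52.40631836]), 9, array([-36.9,  37.1]), array([-25.7,  59. ]))
z 0.066
T0 marker (array([-31.35035004,  50.7252331 ]), 33, array([-37.1,  38.6]), array([-27.,  60.]))
T4 marker (array([-32.78967495,  51.06586205]), 22, array([-37.1,  38.6]), array([-27.4,  60. ]))
T0 ptr (array([72.99270674, 21.76385362]), 13, array([69.3, 14.9]), array([74.3, 34.2]))
T4 ptr (array([-27.26219004,  46.2896818 ]), 17, array([-29.5,  36.3]), array([-24.4,  53.1]))
S0 marker (array([-27.61469688,  51.14548916]), 13, array([-32.4,  41.7]), array([-21.6,  58.9]))
S0 ptr (array([32.52359359, 28.58834492]), 54, array([ 9.5, 14.2]), array([74. , 44.5]))
S4 ptr (array([-25.84398105,  40.04712705]), 17, array([-30.6,  27.3]), array([-20. ,  54.3]))
S4 mk (array([-32.72009954,  46.60337448]), 5, array([-35.2,  38.7]), array([-31.7,  57.7]))
```

```bash
python3 - <<'E'
from h import *
G=np.array([.5388,-.1726,-.0515])
for n,rows,cols in(("top",(176,192),range(348,358)),("top4",(216,232),range(348,358))):
    c=pickle.load(open(n+".pkl","rb"));I=c["image"].astype(float)
    for z in(.06,.066):
        o=[]
        for u in cols:
            v=np.arange(*rows);p=np.clip((I[v,u,0]+I[v,u,1])/2-I[v,u,2]-12,0,None)
            if p.sum()>20: o.append([u,(p*v).sum()/p.sum(),*(inv(G,bp(c,u,(p*v).sum()/p.sum(),z))*1000)])
        print(n,z);print(np.round(o,1))
E
```

```text
top 0.06
[[348.  183.4  73.3  38.2]
 [349.  183.5  73.4  35.8]
 [350.  183.3  74.   33.4]
 [351.  183.   74.7  31. ]
 [352.  182.9  75.   28.5]
 [353.  183.   75.1  26.1]
 [354.  183.   75.1  23.7]
 [355.  183.   75.3  21.2]
 [356.  183.2  74.8  18.8]
 [357.  183.7  73.6  16.3]]
top 0.066
[[348.  183.4  72.2  39. ]
 [349.  183.5  72.2  36.6]
 [350.  183.3  72.8  34.2]
 [351.  183.   73.5  31.8]
 [352.  182.9  73.8  29.4]
 [353.  183.   73.9  27. ]
 [354.  183.   73.9  24.6]
 [355.  183.   74.1  22.2]
 [356.  183.2  73.6  19.7]
 [357.  183.7  72.4  17.3]]
top4 0.06
[[348.  224.5 -27.   35.4]
 [349.  223.8 -25.3  33.1]
 [350.  223.8 -25.   30.7]
 [351.  223.9 -25.1  28.3]
 [352.  223.9 -25.1  25.9]
 [353.  223.9 -25.   23.5]
 [354.  224.  -25.1  21.1]
 [355.  224.1 -25.2  18.7]
 [356.  224.5 -26.2  16.2]
 [357.  225.  -27.1  13.8]]
top4 0.066
[[348.  224.5 -27.6  36.3]
 [349.  223.8 -25.9  33.9]
 [350.  223.8 -25.7  31.6]
 [351.  223.9 -25.7  29.2]
 [352.  223.9 -25.7  26.8]
 [353.  223.9 -25.6  24.4]
 [354.  224.  -25.7  22. ]
 [355.  224.1 -25.8  19.6]
 [356.  224.5 -26.8  17.2]
 [357.  225.  -27.7  14.8]]
```

>>> play_rows --moves '[[[0,0,0,0,-0.02,0,6],[0,0,0,0,-0.02,0,6],[0,0,0,0,0,0,6],[0,0,0,0,0,0,6]]]'

```text
time: 19.77
tool_pos: [0.5098, -0.1707, 0.0665]
tcp_rot: [2.274, 2.159, 0.006]
wrist_force: [8.2, 2.7, 3.2]
width: 0.156
grip_force: 49.7
```

```bash
python3 go.py; python3 - <<'E'
from workcell import vision
import cv2,pickle,numpy as np
o=np.zeros((600,800,3),np.uint8)
av={}
for n in("scene","top"):
    cs=[vision.read_camera(n) for _ in range(4)];c=cs[0];c["image"]=np.mean([q["image"] for q in cs],0).astype(np.uint8);pickle.dump(c,open(n+"5.pkl","wb"));av[n]=c["image"]
    i0=pickle.load(open(n+".pkl","rb"))["image"]
    for k,i in enumerate((i0,av[n])):
        x,y=(246,168) if n=="scene" else (333,212)
        P=cv2.resize(i[y:y+24,x:x+32,::-1],(396,297),interpolation=cv2.INTER_CUBIC)
        r=0 if n=="scene" else 300
        o[r:r+297,k*400:k*400+396]=P
cv2.imwrite("pics/s5.png",o)
E
```

```text
t 19.77 pos [ 0.5098 -0.1707  0.0665] psi -0.052 toolz [ 0.007 -0.001 -1.   ] q1,q6 [-0.37 -0.32] F [8.2 2.7 3.2] w 13.3 grip 49.7
```

View pics/s5.png

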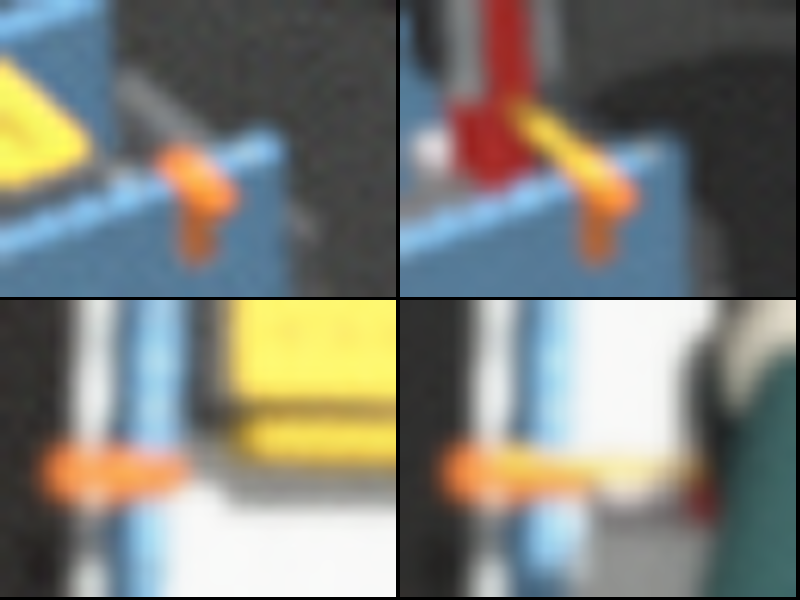

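The scene panels (top) show the pointer lying on the marker clip. The top panels (bottom) show it still about 10 crop px above the marker centre (y≈459 vs 470), which is roughly 1.5-2 mm short. I'll pull a touch more and re-measure.

>>> play_rows --moves '[[[0,0,0,0,-0.01,0,6],[0,0,0,0,-0.008,0,6],[0,0,0,0,0,0,6],[0,0,0,0,0,0,6]]]'

```text
time: 20.5
tool_pos: [0.5081, -0.1706, 0.0665]
tcp_rot: [2.274, 2.159, 0.006]
wrist_force: [7.8, 2.3, 3.7]
width: 0.154
grip_force: 49.7
```

```bash
python3 go.py; python3 - <<'E'
from h import *
from workcell import vision
import cv2
cs=[vision.read_camera("top") for _ in range(6)];c=cs[0];c["image"]=np.mean([q["image"] for q in cs],0)
ss=[vision.read_camera("scene") for _ in range(6)];s=ss[0];s["image"]=np.mean([q["image"] for q in ss],0)
pickle.dump(c,open("top6.pkl","wb"));pickle.dump(s,open("scene6.pkl","wb"))
G=np.array([.5388,-.1726,-.0515])
t0=pickle.load(open("top.pkl","rb"));t5=pickle.load(open("top5.pkl","rb"))
def cols(c,rows,us,z,ch):
    I=c["image"].astype(float);o=[]
    for u in us:
        v=np.arange(*rows)
        p=np.clip(ch(I[v,u]),0,None)
        if p.sum()>20:o.append([u,(p*v).sum()/p.sum(),*(inv(G,bp(c,u,(p*v).sum()/p.sum(),z))*1000)])
    return np.round(o,1)
yel=lambda a:(a[:,0]+a[:,1])/2-a[:,2]-12
org=lambda a:a[:,0]-a[:,2]-40
print("marker T0 org",cols(t0,(218,236),range(337,346),.063,org))
for n,k in(("T5",t5),("T6",c)): print(n,cols(k,(218,234),range(348,357),.066,yel))
# scene: project gauge-frame line at hypotheses, print predicted pixel for marker & pointer at current
def proj(c,P): q=c["K"]@(c["R"]@P+c["t"]);return q[:2]/q[2]
I=s["image"].astype(float)
v,u=np.mgrid[168:192,246:275]
yy=(I[v,u,0]>170)&(I[v,u,1]>130)&(I[v,u,2]<110)
for z in(.062,.066,.07):
    L=np.array([inv(G,bp(s,a,b,z))*1000 for a,b in zip(u[yy],v[yy])]);print("scene ptr",z,L.mean(0).round(1),len(L))
s0=pickle.load(open("scene.pkl","rb"))["image"].astype(float)
oo=(s0[v,u,0]>215)&(s0[v,u,0]-s0[v,u,2]>110)&(s0[v,u,1]<175)&(u>257)
for z in(.06,.063): 
    L=np.array([inv(G,bp(s,a,b,z))*1000 for a,b in zip(u[oo],v[oo])]);print("scene mk top",z,L.mean(0).round(1),len(L))
E
```

```text
t 20.5 pos [ 0.5081 -0.1706  0.0665] psi -0.0519 toolz [ 0.007 -0.001 -1.   ] q1,q6 [-0.37 -0.32] F [7.8 2.3 3.7] w 13.1 grip 49.7
marker T0 org [[337.  225.5 -30.8  62.1]
 [338.  225.5 -30.7  59.7]
 [339.  225.5 -30.8  57.3]
 [340.  225.6 -30.9  54.9]
 [341.  225.6 -30.8  52.5]
 [342.  225.7 -30.7  50.1]
 [343.  225.7 -30.6  47.8]
 [344.  225.8 -30.8  45.4]
 [345.  225.9 -30.9  43. ]]
T5 [[348.  225.6 -30.3  36.2]
 [349.  225.4 -29.8  33.8]
 [350.  225.4 -29.4  31.5]
 [351.  225.3 -29.3  29.1]
 [352.  225.4 -29.2  26.7]
 [353.  225.3 -28.9  24.3]
 [354.  225.1 -28.4  21.9]
 [355.  225.4 -28.9  19.5]
 [356.  225.8 -29.9  17.1]]
T6 [[348.  226.  -31.2  36.2]
 [349.  226.1 -31.3  33.8]
 [350.  226.1 -31.2  31.4]
 [351.  226.2 -31.2  29. ]
 [352.  226.2 -31.2  26.6]
 [353.  226.1 -31.   24.2]
 [354.  226.2 -31.   21.9]
 [355.  226.3 -31.2  19.5]
 [356.  226.7 -31.9  17.1]]
scene ptr 0.062 [-31.3  42.3] 22
scene ptr 0.066 [-28.3  47.6] 22
scene ptr 0.07 [-25.3  52.9] 22
scene mk top 0.06 [-31.2  48.9] 10
scene mk top 0.063 [-28.9  52.9] 10
```

The pointer is at -31.2 mm and the marker at -30.8 mm, so they are level. I'll hold, then ease the handle home.

>>> play_rows --moves '[[[0,0,0,0,0,0,6],[0,0,0,0,0,0,6],[0,0,0,0,0,0,6],[0,0,0,0,0,0,6],[0,0,0,0,0,0,6]]]'

```text
time: 21.52
tool_pos: [0.5081, -0.1706, 0.0665]
tcp_rot: [2.274, 2.159, 0.007]
wrist_force: [7.5, 1.6, 2.5]
width: 0.156
grip_force: 49.7
```

>>> play_rows --moves '[[[0,0,0,0,0,0,6],[0,0,0,0,0,0,6],[0,0,0,0,0,0,6],[0,0,0,0,0,0,6],[0,0,0,0,0,0,6]]]'

```text
time: 21.93
tool_pos: [0.5082, -0.1706, 0.0665]
tcp_rot: [2.274, 2.159, 0.007]
wrist_force: [8.0, 2.5, 4.2]
width: 0.156
grip_force: 49.7
```

>>> play_rows --moves '[[[0,0,0,0,0,0,6],[0,0,0,0,0,0,6],[0,0,0,0,0,0,6],[0,0,0,0,0,0,6],[0,0,0,0,0,0,6]]]'

```text
time: 22.35
tool_pos: [0.5081, -0.1706, 0.0665]
tcp_rot: [2.274, 2.159, 0.006]
wrist_force: [8.4, 1.2, 3.4]
width: 0.157
grip_force: 49.7
```

>>> play_rows --moves '[[[0,0,0,0,0,0,6],[0,0,0,0,0,0,6],[0,0,0,0,0.01,0,6],[0,0,0,0,0.02,0,6],[0,0,0,0,0.03,0,6]]]'

```text
time: 22.77
tool_pos: [0.5139, -0.1709, 0.0665]
tcp_rot: [2.275, 2.159, 0.006]
wrist_force: [7.6, 1.0, 4.5]
width: 0.155
grip_force: 49.8
```

>>> play_rows --moves '[[[0,0,0,0,0.04,0,6],[0,0,0,0,0.04,0,6],[0,0,0,0,0.04,0,6],[0,0,0,0,0.04,0,6],[0,0,0,0,0.04,0,6]]]'

```text
time: 23.18
tool_pos: [0.5337, -0.1719, 0.0665]
tcp_rot: [2.275, 2.16, 0.005]
wrist_force: [6.4, 2.0, 4.6]
width: 0.153
grip_force: 50.0
```

>>> play_rows --moves '[[[0,0,0,0,0.04,0,6],[0,0,0,0,0.04,0,6],[0,0,0,0,0.04,0,6],[0,0,0,0,0.04,0,6],[0,0,0,0,0.04,0,6]]]'

```text
time: 23.6
tool_pos: [0.5533, -0.1729, 0.0665]
tcp_rot: [2.275, 2.16, 0.004]
wrist_force: [5.3, 0.6, 4.3]
width: 0.154
grip_force: 50.1
```

>>> play_rows --moves '[[[0,0,0,0,0.04,0,6],[0,0,0,0,0.04,0,6],[0,0,0,0,0.04,0,6],[0,0,0,0,0.04,0,6],[0,0,0,0,0.04,0,6]]]'

```text
time: 24.02
tool_pos: [0.5729, -0.1739, 0.0665]
tcp_rot: [2.276, 2.161, 0.004]
wrist_force: [3.3, 1.0, 7.1]
width: 0.154
grip_force: 50.2
```

>>> play_rows --moves '[[[0,0,0,0,0.04,0,6],[0,0,0,0,0.04,0,6],[0,0,0,0,0.04,0,6],[0,0,0,0,0.04,0,6],[0,0,0,0,0.04,0,6]]]'

```text
time: 24.43
tool_pos: [0.5924, -0.1749, 0.0664]
tcp_rot: [2.276, 2.161, 0.003]
wrist_force: [2.2, 0.9, 7.7]
width: 0.155
grip_force: 50.3
```

>>> play_rows --moves '[[[0,0,0,0,0.04,0,6],[0,0,0,0,0.03,0,6],[0,0,0,0,0.02,0,6],[0,0,0,0,0.02,0,6],[0,0,0,0,0,0,6]]]'

```text
time: 24.85
tool_pos: [0.6035, -0.1755, 0.0665]
tcp_rot: [2.276, 2.162, 0.003]
wrist_force: [2.5, 2.0, 7.2]
width: 0.151
grip_force: 50.3
```

```bash
python3 go.py .6107 -.1758 .0664 -.052
```

```text
t 24.85 pos [ 0.6035 -0.1755  0.0665] psi -0.0515 toolz [ 0.003 -0.001 -1.   ] q1,q6 [-0.32 -0.27] F [2.5 2.  7.2] w 12.9 grip 50.3
turn [0.007 0.001 0.001] then shift [0.    0.072 0.001]
```

>>> play_rows --moves '[[[0,0,0,0,0.02,0,6],[0,0,0,0,0.02,0,6],[0,0,0,0,0.02,0,6],[0,0,0,0,0.01,0,6],[0,0,0,0,0.005,0,6]]]'

```text
time: 25.27
tool_pos: [0.6106, -0.1758, 0.0665]
tcp_rot: [2.276, 2.162, 0.002]
wrist_force: [2.4, 1.5, 6.7]
width: 0.152
grip_force: 50.3
```

>>> play_rows --moves '[[[0,0,0,0,0,0,6],[0,0,0,0,0,0,6],[0,0,0,0,0,0,6]]]'

```text
time: 25.52
tool_pos: [0.6105, -0.1758, 0.0665]
tcp_rot: [2.276, 2.162, 0.002]
wrist_force: [2.3, 1.1, 7.5]
width: 0.153
grip_force: 50.3
```

>>> play_rows --moves '[[[0,0,0,0,0.005,0,6],[0,0,0,0,0.005,0,6],[0,0,0,0,0,0,6]]]'

```text
time: 25.77
tool_pos: [0.6106, -0.1758, 0.0664]
tcp_rot: [2.277, 2.163, 0.001]
wrist_force: [-0.1, 1.3, 7.8]
width: 0.155
grip_force: 50.6
```

The handle is on its home stop (it no longer advances and the spring load is gone). I'll let go and lift clear.

>>> play_rows --moves '[[[0,0,0,0,0.003,0,6],[0,0,0,0,0,0,14],[0,0,0,0,0,0,18],[0,0,0,0,0,0,24],[0,0,0,0,0,0,28]]]'

```text
time: 26.18
tool_pos: [0.6096, -0.1755, 0.0639]
tcp_rot: [-2.277, -2.162, 0.002]
wrist_force: [0.4, -0.2, -0.5]
width: 0.324
grip_force: 0.0
```

>>> play_rows --moves '[[[0,0,0,0,0,0,28],[0,0,0,0,0,0,28],[0,0,0,0,0,-0.1,28],[0,0,0,0,0,-0.2,28],[0,0,0,0,0,-0.3,28]]]'

```text
time: 26.6
tool_pos: [0.6083, -0.1748, 0.1224]
tcp_rot: [-2.273, -2.159, 0.005]
wrist_force: [-0.7, -0.6, 1.0]
width: 0.326
grip_force: 0.0
```

>>> play_rows --moves '[[[0,0,0,0,0,-0.4,28],[0,0,0,0,0,-0.4,28],[0,0,0,-0.3,0,0,28],[0,0,0,-0.3,0,0,28],[0,0,0,0,0,0,28]]]'

```text
time: 27.02
tool_pos: [0.6084, -0.2403, 0.2076]
tcp_rot: [2.276, 2.157, -0.001]
wrist_force: [-0.2, 0.9, -0.4]
width: 0.327
grip_force: 0.0
```

```bash
python3 go.py; python3 - <<'E'
from workcell import vision
import cv2
c=vision.read_camera("scene")
cv2.imwrite("pics/end.png",cv2.resize(c["image"][130:290,100:380,::-1],None,fx=2.8,fy=2.8,interpolation=cv2.INTER_CUBIC))
E
```

```text
t 27.02 pos [ 0.6084 -0.2403  0.2076] psi -0.0537 toolz [ 0.004 -0.005 -1.   ] q1,q6 [-0.41 -0.36] F [-0.2  0.9 -0.4] w 27.9 grip 0.0
```

View pics/end.png

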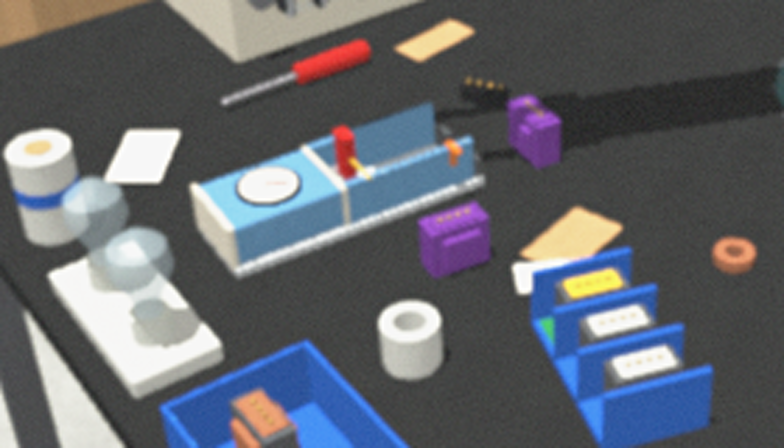

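The yellow transformer stands upright in the free lane at (592,287), the handle is home at (345,150), and everything else looks undisturbed. I'll hand the job in.

```bash
python3 -c "
from workcell import bot
print(bot.finish_job())"
```

```text
the job is handed in; nothing more can be done
None
```

The yellow transformer stands upright in the rack's free lane, and the gauge handle was pulled level with the orange marker (within about 0.5 mm by camera), held over two seconds, eased home and released; the job was handed in at about 27 s.

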